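Walk the die block round to the fence

TASK

Push the heavy square die block across the table with the fingertips, working it round corner by corner, until one of its sides lies flat and flush against the upright face of the angle-iron fence with no part of it overhanging the fence's ends; any of the four sides will do. Turn it nearly square to the fence before it gets there: do not drive a corner into the fence. Only push it, never lift or tip it, leave the tape measure, the round stub and the bearing where they are, and draw the hand clear at the end.

Things in the scene. Friction and masses are not known exactly. Their poses are not given: they have to be found in the camera images.
- die_centre (a point): Centre of the loose square die block, 21 mm above the table. Axes: x and y at right angles to its sides (each side lies 50 mm from the centre; all four are alike), z up. At the start it is 20 to 45 degrees out of square with the fence, either way, on the robot's side of it, its nearest corner 35 to 70 mm clear.
- die_block: The same die block: 100 x 100 x 42 mm, about 0.9 kg, dark cast body, bright grey top plate with a round pocket and four small holes in it; origin at the centre of its underside, axes as for its centre. Not fixed: it slides on the bare table, held only by friction; a push square to a side near its end turns it roughly 1 rad for 80 mm of push.
- fence: Angle-iron fence, bolted down, 200 mm long, 40 mm high. Origin on the table under the middle of its upright working face, which looks to the robot; x points level away from the robot (working face is the plane x = 0), y along the fence (ends at -100 and +100 mm), z up. Upright leg 6 mm thick; flat leg with two bolts behind it, to x = 30 mm.
- tape_measure: Bystander: black tape measure, 62 x 75 x 35 mm, on the table to the left of the block; origin at the centre of its underside. Loose.
- round_stub: Bystander: bare turned steel stub, 38 mm across, 55 mm high, standing on the table to the left, between the tape measure and the big lever shear; origin at the centre of its underside. Loose.
- bearing: Bystander: steel ball bearing, 52 mm across, 15 mm high, lying flat on the table to the right of the fence; origin at the centre of its underside. Loose.
Mind the look-alikes: they are no part of the job. There is more than one size of the die_block; the job needs the larger.

How it is judged:
By the outcome, as a careful person would: the job done as asked, in the order asked, and still so for the second after the job is handed in, with the robot touching nothing.
It also fails if it takes over 64 s, if anything falls off the work surface, if the arm or the gripper's body presses on something with over 40 N, if the wrist force passes 120 N, or if a joint passes its speed limit or range.

ROBOT

A 6-joint arm with a two-finger parallel gripper is mounted at the origin on a cart in front of the work surface, level with it; the furniture and walls round the work are solid. World frame = base frame: x ahead of the robot, y to its left, z up, the work surface at z = 0. Lengths are in mm, angles in rad, forces in N, time in s.
With the tool pointing down it reaches from about 275 to 750 mm from the base axis. Payload 10.2 kg.
Tool frame: the origin (TCP) lies between the finger pads; the fingertips stand 17 mm ahead of it and the grasp point (between the pads) lies 2 mm behind it (tips_ahead is the distance from the TCP to the fingertips, in mm); z points along the fingers, y is the line along which they close (so a half turn about z gives the same grasp; the last joint's range is limited). The gripper opens to 85 mm and grips with 20 to 120 N. Pads are 22 mm wide; open, the fingers measure 114 mm over their backs; the gripper's body (76 mm by 85 mm) begins 54 mm behind the grasp point. The pads swing forward as they close: fully open they stand 13 mm farther back than shut.
Start: joints at [-0.223, 0.313, 1.498, -0, 1.331, -0.223], TCP at [525.006, -0.014, 248.294] pointing down, gripper open.
Joint ranges: [-2.94, 2.94], [-0.97, 2.17], [0.19, 2.56], [-1.23, 4.37], [0.02, 3.11], [-2.88, 2.88]. Speed limits (rad/s): [2.39, 2.39, 3.01, 3.14, 3.14, 3.14].

INTERFACE

Orientations are given as a unit quaternion [w, x, y, z].
In Python, from rig import sense, capture, finish_job, boxes_of, tips_ahead gives the robot as it stands.
- The arm moves only by the tool drive_tool, never from a script. Its argument "commands" is text: rows parted by semicolons, each of 7 numbers parted by spaces: the shift along the world's x, y, z in units of 0.1 m (1.0 is 0.1 m), then the turn, a rotation vector about the world's x, y, z in units of pi/4 rad (1.0 is pi/4 rad), then the opening in per cent of the stroke, from 0 (shut) to 100 (fully open). A call has 1 to 20 rows; each row shifts and turns the commanded pose from where the row before left it; what a row does not reach is not made up. A row lasts 1/12 s, in which the tool goes at most 41.7 mm and 7.16 degrees, less where a joint would pass 70% of its speed; a pose out of reach is approached as far as the arm can. A call with a number of a shift or a turn outside -1 to 1 is refused whole. A call with a gripper value outside its range is refused whole. The fingers move at their own pace and stop on an object; "force" is the grip in N (left out, the last holds). Time passes only in rows, so rows that do not move let the fingers close. It gives the time, the measured TCP pose, the force, the opening and the grip force at its end, in the units of the state.
- sense(): the state, without advancing time (a new reading comes with each control period).
- capture(name): name is "scene" or "side" or "wrist"; returns a dict with "pixels" (384x512x3 uint8, blue, green, red), "fov_y" (degrees; the focal length in pixels is half the picture's height over the tangent of half this angle, whatever the lens; pixels are square), "cx", "cy" (the principal point, pixels), "position" and "attitude" of the camera in the world; the wrist camera has in their place "tool_from_camera" (4x4, takes a point from camera to tool coordinates, whose origin is the TCP and whose axes are the flange's). Camera axes: x right, y down, z forward; pixel columns grow to the right and rows downward; lengths in mm; the calibration is good to about 2 mm. A picture is of the moment at which its call begins: read the wrist's pose just before it. There is no depth.
- finish_job(): hands the job in; it is judged then, once.
Trained networks look in a picture, given as the dict that the camera call returned (one of the last four; its "shot" number tells which), for a name from the list of things; names that differ only in an ending like _2 or _b are one class to them, and where a whole thing is asked for, a point or a joint stands for the part that bears it (a point fixed in the world has none). Each returns a list of dicts, best first, with "confidence" (0 to 1); they miss things now and then, are a little off and sometimes report something else, mostly with a low value. They report only what shows in the picture. A call takes as long as a camera call. They do not tell look-alikes from the thing itself.
- boxes_of(picture, name): "position" ([column, row] in pixels, amid what is visible of it).
The state is a dict: "time_s": time; "joints": joint angles; "dq": joint speeds; "tau": joint torques, N m; "eef_pos": TCP position; "ee_rot": TCP orientation; "force": force on the tool from outside, world axes, zero at the start; "wrist_torque": the same for the moment, N m; "grip_width": opening from 0.0 (shut) to 1.0 (fully open); "grip_force": force on a finger pad.
Only numpy, scipy, OpenCV 4.12 (cv2) and the standard library are available. Lean on these libraries where they do the work, as an engineer would, in place of code of your own. Each camera call takes 0.05 s, during which the arm holds its last target. There are 200 camera calls.

## Working session

There is one attempt and no reset: what is moved stays moved. The work goes in short steps, Python scripts to look and compute and a tool call to move; the robot and the scene stay as the last step left them, time stands still between calls to the robot, and variables do not carry over. Pictures are saved under pics/ and viewed, at most 10 in all, crops included, and the job is handed in when it is done.

Besides the shell and the picture viewer there is one more tool, called in YAML: its name, and indented under it one key for each argument. drive_tool: Moves the arm, as the interface text tells. Shifts and turns lie within -1 to 1; 1 stands for 0.1 m of shift or pi/4 rad of turn. Its arguments: {"type":"object","properties":{"commands":{"type":"string"},"force":{"type":"number"}},"required":["commands"]}

```bash
mkdir -p pics; cat > h.py <<'E'
import numpy as np, cv2
from scipy.spatial.transform import Rotation as R
from rig import sense, capture, finish_job, boxes_of, tips_ahead
def cam(p,s=None):
    f=p["pixels"].shape[0]/2/np.tan(np.radians(p["fov_y"])/2)
    if "position" in p:
        a=np.array(p["attitude"],float)
        Rm=a if a.shape==(3,3) else R.from_quat(a,scalar_first=True).as_matrix()
        t=np.array(p["position"],float)
    else:
        q=R.from_quat(s["ee_rot"],scalar_first=True).as_matrix(); T=np.array(p["tool_from_camera"])
        Rm=q@T[:3,:3]; t=q@T[:3,3]+np.array(s["eef_pos"])
    return f,p["cx"],p["cy"],Rm,t
def ray(c,uv,z):
    f,cx,cy,Rm,t=c; d=Rm@np.array([(uv[0]-cx)/f,(uv[1]-cy)/f,1]); return t+d*(z-t[2])/d[2]
def proj(c,P):
    f,cx,cy,Rm,t=c; q=(np.atleast_2d(P)-t)@Rm; return q[:,:2]/q[:,2:]*f+[cx,cy]
E
python3 - <<'E'
from h import *
ims=[]
print(tips_ahead if not callable(tips_ahead) else tips_ahead())
for n in("scene","wrist"):
    s=sense(); p=capture(n); c=cam(p,s); ims.append(p["pixels"]); print(n,p["fov_y"],c[4].round(),c[3].round(2).tolist())
    for o,z in(("die_block",42),("fence",20),("tape_measure",35),("round_stub",30),("bearing",15)):
        for b in boxes_of(p,o)[:3]: print(o,np.round(b["position"]),round(b["confidence"],2),ray(c,b["position"],z).round())
    cv2.imwrite(f"pics/{n}0.png",p["pixels"])
E
```

```text
17.0
scene 45.26004318156792 [-124. -515.  430.] [[0.6, -0.33, 0.73], [-0.8, -0.22, 0.56], [-0.02, -0.92, -0.39]]
die_block [288. 234.] 0.66 [ 488. -108.   42.]
die_block [216. 220.] 0.57 [456.  38.  42.]
fence [309. 202.] 0.92 [671. -39.  20.]
round_stub [177. 189.] 0.65 [545. 240.  30.]
wrist 64.2290605864799 [525.  69. 374.] [[1.0, 0.0, -0.0], [0.0, -0.96, -0.27], [-0.0, 0.27, -0.96]]
die_block [227. 102.] 0.94 [496.  73.  42.]
die_block [264. 225.] 0.88 [535. -65.  42.]
die_block [336. 314.] 0.71 [ 628. -186.   42.]
bearing [335. 317.] 0.65 [ 635. -212.   15.]
```

View pics/scene0.png

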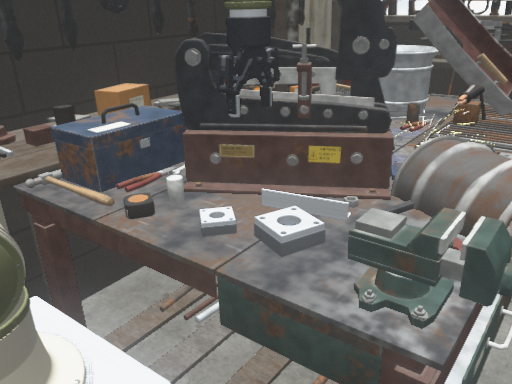

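View pics/wrist0.png

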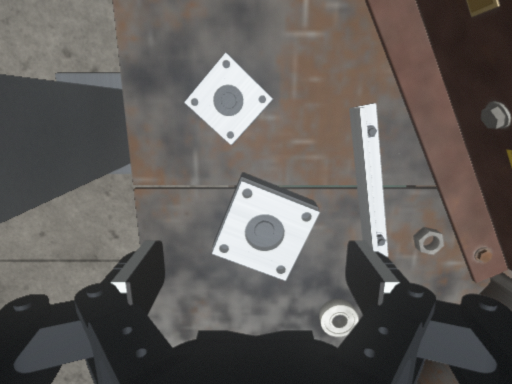

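The wrist view shows three similar things: the larger die at about (265,230), the smaller die at (228,100), and the bearing at (338,320). The fence runs from (360,105) to (380,255). In the scene view the larger die is at (288,230) and the smaller at (217,220). The larger one (sides about 83 px against 60) is the target. The two cameras disagree by about 45 mm, so I'll check the calibration and confirm with a crop.

```bash
python3 - <<'E'
from h import *
s=sense();print({k:s[k] for k in("eef_pos","ee_rot","force")})
ps=[]
for n in("scene","wrist","side"):
    p=capture(n); print(n,{k:(np.round(v,3).tolist() if not isinstance(v,str) else v) for k,v in p.items() if k!="pixels"}); ps.append(p["pixels"])
a=cv2.resize(ps[1][80:290,170:450],(560,420),interpolation=cv2.INTER_CUBIC)
cv2.imwrite("pics/crop.png",a); cv2.imwrite("pics/side0.png",ps[2])
E
```

```text
{'eef_pos': array([ 5.24981043e+02, -2.56109807e-02,  2.48294347e+02]), 'ee_rot': array([-2.62351275e-05,  7.07113329e-01,  7.07100232e-01, -2.44429084e-05]), 'force': array([0.00821625, 0.52914515, 0.04730715])}
scene {'fov_y': 45.26, 'cx': 259.246, 'cy': 196.709, 'position': [-123.613, -515.329, 429.508], 'attitude': [-0.497, 0.744, -0.378, 0.237], 'shot': 3}
wrist {'fov_y': 64.229, 'cx': 254.765, 'cy': 191.716, 'tool_from_camera': [[0.0, -0.962, -0.272, 69.1], [1.0, 0.0, -0.001, 0.045], [0.001, -0.272, 0.962, -125.542], [0.0, 0.0, 0.0, 1.0]], 'shot': 4}
side {'fov_y': 53.295, 'cx': 257.922, 'cy': 190.315, 'position': [1058.888, -541.145, 578.746], 'attitude': [-0.424, 0.829, 0.327, -0.16], 'shot': 5}
```

View pics/crop.png

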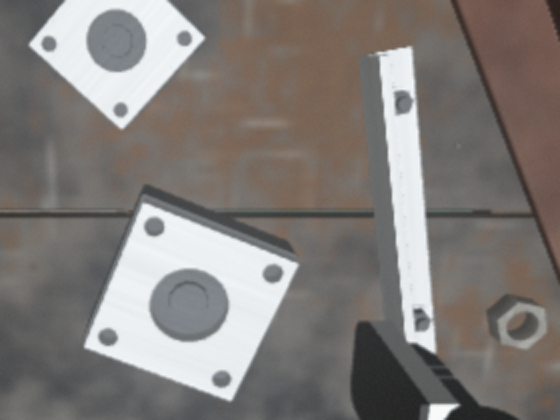

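View pics/side0.png

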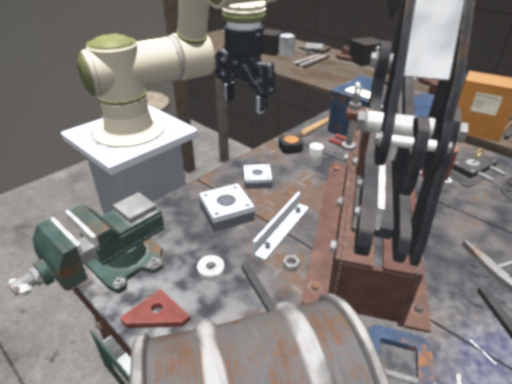

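```bash
cat >> h.py <<'E'
def quad(px,uv,thr=170,win=75):
    g=cv2.cvtColor(px,cv2.COLOR_BGR2GRAY); m=(g>thr).astype(np.uint8)
    cs,_=cv2.findContours(m,cv2.RETR_EXTERNAL,cv2.CHAIN_APPROX_NONE)
    best=None
    for k in cs:
        if cv2.contourArea(k)>300 and cv2.pointPolygonTest(cv2.convexHull(k),(float(uv[0]),float(uv[1])),True)>-3:
            h=cv2.convexHull(k); 
            q=cv2.approxPolyN(h,4,ensure_convex=True) if hasattr(cv2,"approxPolyN") else cv2.approxPolyDP(h,8,True)
            return q.reshape(-1,2).astype(float)
E
python3 - <<'E'
from h import *
S={}
for n,big,small in(("scene",(288,234),(216,220)),("wrist",(264,231),(227,102)),("side",(227,203),(257,175))):
    s=sense();p=capture(n);c=cam(p,s)
    for nm,uv in(("big",big),("small",small)):
        q=quad(p["pixels"],uv)
        if q is None: print(n,nm,None);continue
        P=np.array([ray(c,u,42 if nm=="big" else 30)[:2] for u in q])
        print(n,nm,q.tolist(),P.round().tolist(),np.linalg.norm(P-np.roll(P,1,0),axis=1).round(),P.mean(0).round())
E
```

```text
scene big [[325.0, 223.0], [281.0, 237.0], [253.0, 216.0], [295.0, 205.0]] [[562.0, -141.0], [470.0, -104.0], [510.0, -10.0], [600.0, -50.0]] [ 98.  99. 102.  98.] [535. -76.]
scene small [[236.0, 220.0], [201.0, 224.0], [199.0, 208.0], [231.0, 206.0]] [[496.0, 22.0], [444.0, 67.0], [496.0, 123.0], [542.0, 74.0]] [69. 69. 77. 67.] [495.  71.]
wrist big [[319.0, 211.0], [285.0, 280.0], [211.0, 253.0], [241.0, 181.0]] [[598.0, -48.0], [562.0, -137.0], [472.0, -101.0], [509.0, -12.0]] [96. 97. 97. 96.] [535. -74.]
wrist small [[272.0, 99.0], [230.0, 145.0], [184.0, 102.0], [225.0, 52.0]] [[543.0, 76.0], [497.0, 26.0], [448.0, 73.0], [494.0, 122.0]] [68. 68. 67. 67.] [496.  74.]
side big [[256.0, 207.0], [213.0, 218.0], [197.0, 192.0], [238.0, 182.0]] [[604.0, -45.0], [563.0, -137.0], [465.0, -100.0], [505.0, -4.0]] [107. 101. 105. 104.] [534. -72.]
side small [[270.0, 164.0], [272.0, 180.0], [244.0, 180.0], [242.0, 164.0]] [[495.0, 127.0], [549.0, 74.0], [498.0, 25.0], [441.0, 75.0]] [75. 76. 71. 76.] [496.  75.]
```

```bash
python3 - <<'E'
from h import *
s=sense();p=capture("wrist");c=cam(p,s)
for uv,z in(((350.5,108.5),0),((362.5,240),0),((360,107.5),40),((375,250),40)): print(uv,z,ray(c,uv,z).round(1))
b=boxes_of(p,"bearing");print([(np.round(x["position"]),x["confidence"]) for x in b])
print(ray(c,(338,320),15).round())
out=[]
for n,(x,y) in(("scene",(310,205)),("side",(282,225))):
    p=capture(n);c=cam(p);out.append(cv2.resize(p["pixels"][y-45:y+45,x-65:x+65],(780,540)[:2] if 0 else (520,360),interpolation=cv2.INTER_CUBIC))
    for y_ in(-140,-120,60): print(n,y_,)
cv2.imwrite("pics/fence.png",np.vstack([o[:295] if i else o[30:325] for i,o in enumerate(out)]))
E
```

```text
(350.5, 108.5) 0 [637.5  65.5   0. ]
(362.5, 240) 0 [ 667.8 -103.     0. ]
(360, 107.5) 40 [635.4  66.9  40. ]
(375, 250) 40 [668.7 -97.6  40. ]
[(array([334., 316.]), 0.98)]
[ 640. -216.   15.]
scene -140
scene -120
scene 60
side -140
side -120
side 60
```

View pics/fence.png

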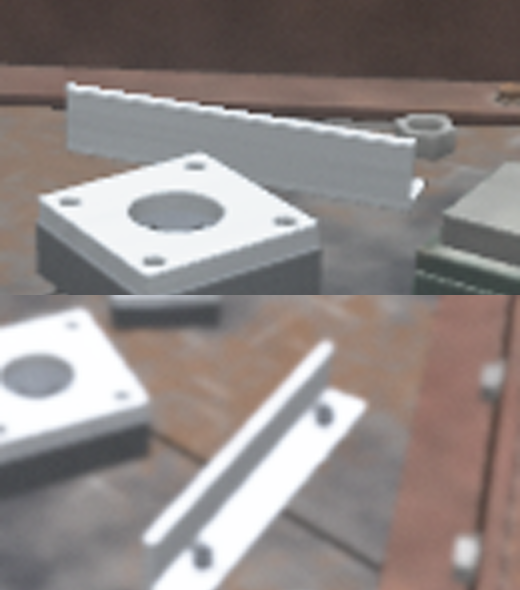

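```bash
python3 - <<'E'
from h import *
p=capture("scene");c=cam(p)
for uv,z in(((262,188.5),40),((262,205),0),((348.5,202.5),40),((348,218.7),0)): print(uv,z,ray(c,uv,z).round(1))
p=capture("side");c=cam(p)
for uv,z in(((299,192.5),40),((253.5,241),40)): print(uv,z,ray(c,uv,z).round(1))
E
```

```text
(262, 188.5) 40 [637.4  62.8  40. ]
(262, 205) 0 [636.   62.8   0. ]
(348.5, 202.5) 40 [ 675.5 -131.5   40. ]
(348, 218.7) 0 [ 681.4 -129.7    0. ]
(299, 192.5) 40 [639.1  67.3  40. ]
(253.5, 241) 40 [ 673.9 -127.7   40. ]
```

The scene crop shows the fence face with its top ends at (262,188) and (348,202). The fence runs (637,65) to (675,-131) with yaw +10.7°. The larger die is at (535,-74) with its sides at -22°, so it needs about +33° CCW. My plan is to push near corner A (472,-101) with closed fingers, then push square with both fingers spread.

drive_tool:
  commands: "-0.071 -0.055 -0.13 0 0 -0.147 0; -0.071 -0.055 -0.13 0 0 -0.147 0; -0.071 -0.055 -0.13 0 0 -0.147 0; -0.071 -0.055 -0.13 0 0 -0.147 0; -0.071 -0.055 -0.13 0 0 -0.147 0; -0.071 -0.055 -0.13 0 0 -0.147 0; -0.071 -0.055 -0.13 0 0 -0.147 0; -0.071 -0.055 -0.13 0 0 -0.147 0; -0.071 -0.055 -0.13 0 0 -0.147 0; -0.071 -0.055 -0.13 0 0 -0.147 0; -0.071 -0.055 -0.13 0 0 -0.147 0; -0.071 -0.055 -0.13 0 0 -0.147 0; 0 0 -0.16 0 0 0 0; 0 0 -0.16 0 0 0 0; 0 0 -0.16 0 0 0 0; 0 0 -0.15 0 0 0 0; 0 0 0 0 0 0 0; 0 0 0 0 0 0 0"

```text
time_s: 2.7
eef_pos: [439.7, -66.0, 29.3]
ee_rot: [-0.0, 0.996, 0.093, -0.0]
force: [-0.2, 0.0, 0.3]
grip_width: -0.001
grip_force: 0.0
```

drive_tool:
  commands: "0.056 -0.022 0 0 0 0 0; 0.056 -0.022 0 0 0 0 0; 0.056 -0.022 0 0 0 0 0; 0.056 -0.022 0 0 0 0 0; 0.05 -0.02 0 0 0 0 0; 0.05 -0.018 0 0 0 0 0; 0.05 -0.016 0 0 0 0 0; 0.05 -0.014 0 0 0 0 0; 0 0 0 0 0 0 0; 0 0 0 0 0 0 0"

```text
time_s: 3.53
eef_pos: [482.5, -81.7, 29.2]
ee_rot: [0.0, 0.996, 0.093, 0.0]
force: [-0.6, -0.2, -0.3]
grip_width: -0.003
grip_force: 0.0
```

```bash
cat >> h.py <<'E'
M=np.array([656,-33.]);N=np.array([.982,.187]);F=np.array([-.187,.982])
def die():
    """die pose from scene and side: fit the square to the detected top outline"""
    s=sense();print("tcp",np.round(s["eef_pos"],1),"tcp in fence",((np.array(s["eef_pos"][:2])-M)@np.c_[N,F]).round(1),"t",round(s["time_s"],1))
    for n in("scene","side","wrist"):
        s=sense();p=capture(n);c=cam(p,s)
        g=cv2.cvtColor(p["pixels"],cv2.COLOR_BGR2GRAY);cs,_=cv2.findContours((g>170).astype(np.uint8),cv2.RETR_EXTERNAL,cv2.CHAIN_APPROX_NONE)
        for k in cs:
            if cv2.contourArea(k)<600: continue
            P=np.array([ray(c,u,42)[:2] for u in cv2.convexHull(k).reshape(-1,2)],np.float32)
            (x,y),(w,h),a=cv2.minAreaRect(P)
            if 85<min(w,h) and max(w,h)<118 and 430<x<680 and abs(y)<220:
                d=np.array([x,y])-M; print(n,(round(x),round(y)),(round(w),round(h)),"fence xy",(d@N).round(1),(d@F).round(1),"yaw err",round((a-10.8+45)%90-45,1))
    return p
E
python3 -c "from h import *;p=die()"
```

```text
tcp [482.5 -81.7  29.2] tcp in fence [-179.5  -15.4] t 3.5
side (549, -72) (102, 102) fence xy -112.2 -18.0 yaw err -27.2
wrist (550, -75) (96, 96) fence xy -111.7 -21.0 yaw err -27.5
```

drive_tool:
  commands: "-0.065 -0.044 0 0 0 0 0; 0 0 0 0 0 0 0; 0.048 -0.014 0 0 0 0 0; 0.048 -0.014 0 0 0 0 0; 0.048 -0.013 0 0 0 0 0; 0.048 -0.01 0 0 0 0 0; 0.048 -0.006 0 0 0 0 0; 0 0 0 0 0 0 0; 0 0 0 0 0 0 0"

```text
time_s: 4.43
eef_pos: [500.3, -91.8, 29.3]
ee_rot: [0.0, 0.996, 0.093, 0.0]
force: [0.4, 0.9, 0.1]
grip_width: 0.003
grip_force: 0.0
```

```bash
python3 -c "
from h import *;p=die();cv2.imwrite('pics/w2.png',p['pixels'])"
```

```text
tcp [500.3 -91.8  29.3] tcp in fence [-163.9  -28.6] t 4.4
side (566, -70) (101, 103) fence xy -95.3 -19.1 yaw err -20.5
wrist (567, -72) (96, 96) fence xy -94.3 -22.0 yaw err -20.8
```

View pics/w2.png

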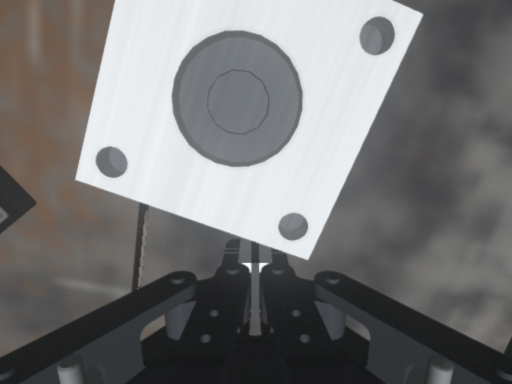

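The fingers touch side AB about 14 mm from corner A (picture 305,258). The die still needs 20° with 44 mm of room, so I'll next push side AD near D, which turns it with little approach. First I'll check clearance to the vise.

```bash
python3 - <<'E'
from h import *
a=cam(capture("scene"));b=cam(capture("side"))
for nm,u,v in(("anvil corner by die",(347,237),(114,206)),("anvil left/near",(375,209),(138,194)),("anvil near fence",(407,217),(156,208))):
    def r(c,uv): 
        P=ray(c,uv,0);d=P-c[4];return c[4],d/np.linalg.norm(d)
    (o1,d1),(o2,d2)=r(a,u),r(b,v)
    t=np.linalg.lstsq(np.c_[d1,-d2],o2-o1,rcond=None)[0]
    print(nm,(o1+t[0]*d1).round(),(o2+t[1]*d2).round())
E
```

```text
anvil corner by die [ 425. -253.  107.] [ 428. -285.   86.]
anvil left/near [ 491. -265.  130.] [ 490. -259.  135.]
anvil near fence [ 546. -297.  104.] [ 545. -257.  130.]
```

drive_tool:
  commands: "-0.157 -0.03 0 0 0 0 0; 0.068 -0.226 0 0 0 0 0; 0.068 -0.226 0 0 0 0 0; 0.2 -0.064 0 0 0 0 0; 0.2 -0.064 0 0 0 0 0; 0.2 -0.064 0 0 0 0 0; 0.133 -0.005 0 0 0 0 0; 0.133 -0.005 0 0 0 0 0; 0 0 0 0 0 0 0; 0.009 0.048 0 0 0 0 0; 0.009 0.048 0 0 0 0 0; 0.009 0.048 0 0 0 0 0; 0.008 0.048 0 0 0 0 0; 0.007 0.048 0 0 0 0 0; 0.006 0.048 0 0 0 0 0; 0.005 0.048 0 0 0 0 0; 0 0 0 0 0 0 0"

```text
time_s: 6.1
eef_pos: [589.6, -125.5, 29.4]
ee_rot: [-0.0, 0.996, 0.093, -0.0]
force: [-1.0, 0.6, 0.6]
grip_width: 0.002
grip_force: 0.0
```

```bash
python3 -c "
from h import *;p=die()"
```

```text
tcp [ 589.6 -125.5   29.4] tcp in fence [-82.5 -78.4] t 6.1
scene (564, -59) (99, 99) fence xy -94.9 -8.9 yaw err -15.2
```

drive_tool:
  commands: "0.05 -0.04 0 0 0 0 0; 0 0 0 0 0 0 0; 0.006 0.047 0 0 0 0 0; 0.006 0.047 0 0 0 0 0; 0.005 0.047 0 0 0 0 0; 0.004 0.047 0 0 0 0 0; 0.003 0.047 0 0 0 0 0; 0 0.03 0 0 0 0 0; 0 0 0 0 0 0 0"

```text
time_s: 7.0
eef_pos: [596.8, -103.1, 29.3]
ee_rot: [-0.0, 0.996, 0.093, -0.0]
force: [-0.2, 0.7, 0.2]
grip_width: -0.002
grip_force: 0.0
```

```bash
python3 -c "
from h import *;p=die()"
```

```text
tcp [ 596.8 -103.1   29.3] tcp in fence [-71.2 -57.7] t 7.0
scene (559, -42) (100, 98) fence xy -97.0 9.3 yaw err -6.5
```

drive_tool:
  commands: "0.034 -0.177 0 0 0 0 0; -0.224 -0.043 0 0 0 0 0; -0.224 -0.043 0 0 0 0 0; -0.224 -0.043 0 0 0 0 0; -0.224 -0.043 0 0 0 0 0; -0.224 -0.043 0 0 0 0 0; -0.039 0.206 0 0 0 0 65; -0.039 0.206 0 0 0 0 65; -0.039 0.206 0 0 0 0 65; -0.039 0.206 0 0 0 0 65; 0 0 0 0 0 0 65; 0 0 0 0 0 0 65; 0 0 0 0 0 0 65; 0 0 -0.05 0 0 0 65; 0 0 0 0 0 0 65"

```text
time_s: 8.4
eef_pos: [472.5, -61.4, 23.5]
ee_rot: [-0.0, 0.996, 0.092, -0.0]
force: [0.0, 1.7, -1.1]
grip_width: 0.647
grip_force: 0.0
```

```bash
python3 -c "
from h import *;p=die();cv2.imwrite('pics/w3.png',p['pixels'])"
```

```text
tcp [472.5 -61.4  23.5] tcp in fence [-185.5    6.4] t 8.4
side (558, -39) (102, 102) fence xy -97.6 12.9 yaw err -6.6
```

View pics/w3.png

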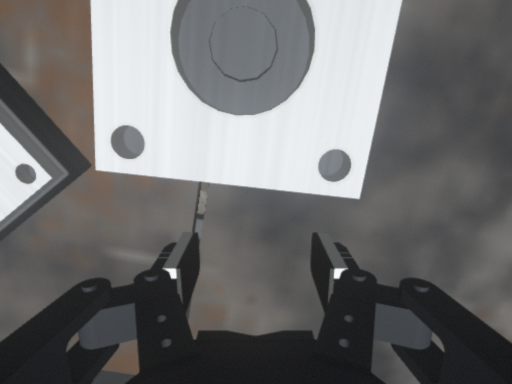

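drive_tool:
  commands: "0.098 0.019 0 0 0 0 65; 0.049 0.009 0 0 0 0 65; 0.049 0.009 0 0 0 0 65; 0.049 0.009 0 0 0 0 65; 0.049 0.01 0 0 0 0 65; 0.049 0.009 0 0 0 0 65; 0.049 0.01 0 0 0 0 65; 0.049 0.009 0 0 0 0 65; 0.049 0.01 0 0 0 0 65; 0.049 0.009 0 0 0 0 65; 0.049 0.01 0 0 0 0 65; 0 0 0 0 0 0 65; 0 0 0 0 0 0 65"

```text
time_s: 9.63
eef_pos: [531.7, -49.4, 24.2]
ee_rot: [-0.0, 0.996, 0.093, 0.0]
force: [-0.4, -0.0, -0.8]
grip_width: 0.65
grip_force: 0.0
```

```bash
python3 -c "
from h import *;p=die();cv2.imwrite('pics/w4.png',p['pixels'])"
```

```text
tcp [531.7 -49.4  24.2] tcp in fence [-125.2    7.1] t 9.6
side (588, -26) (101, 103) fence xy -65.2 19.6 yaw err -0.4
wrist (586, -29) (87, 96) fence xy -68.3 16.8 yaw err -0.2
```

View pics/w4.png

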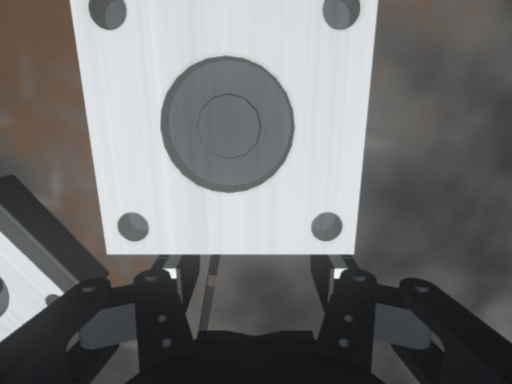

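The die is now square to the fence (yaw error ≈ 0, both fingertips on its near side at row 253), about 15 mm short. I'll close the gap gently.

drive_tool:
  commands: "0.039 0.0075 0 0 0 0 65; 0.039 0.0075 0 0 0 0 65; 0.03 0.0055 0 0 0 0 65; 0.01 0.002 0 0 0 0 65; 0.01 0.002 0 0 0 0 65; 0 0 0 0 0 0 65"

```text
time_s: 10.28
eef_pos: [543.5, -47.1, 24.2]
ee_rot: [-0.0, 0.996, 0.093, -0.001]
force: [-6.6, -0.8, 3.9]
grip_width: 0.648
grip_force: 3.1
```

drive_tool:
  commands: "0.01 0.002 0 0 0 0 65; 0.01 0.002 0 0 0 0 65; 0 0 0 0 0 0 65; 0 0 0 0 0 0 65"

```text
time_s: 10.62
eef_pos: [543.6, -47.1, 24.2]
ee_rot: [-0.0, 0.996, 0.093, -0.004]
force: [-19.5, -6.4, 12.7]
grip_width: 0.651
grip_force: 9.9
```

```bash
python3 -c "
from h import *;p=die();s=sense();print(s['force'],s['wrist_torque'])"
```

```text
tcp [543.6 -47.1  24.2] tcp in fence [-113.     7.2] t 10.6
wrist (597, -27) (87, 96) fence xy -56.4 16.9 yaw err -0.2
[-18.94930702  -5.09749823  12.12202434] [-0.79769885  2.57424492  0.06658264]
```

The arm has stalled at about 20 N, so the die is against the fence. I'll back off and check how flush it is.

drive_tool:
  commands: "-0.07 -0.014 0 0 0 0 65; -0.14 -0.027 0 0 0 0 65; -0.2 -0.038 0 0 0 0 65; 0 0 0.3 0 0 0 65; 0 0 0.4 0 0 0 65; 0 0 0.4 0 0 0 65; 0 0 0.4 0 0 0 65; 0 0 0.4 0 0 0 65; 0 0 0 0 0 0 65; 0 0 0 0 0 0 65"

```text
time_s: 11.6
eef_pos: [506.1, -54.7, 216.1]
ee_rot: [0.001, 0.996, 0.093, 0.002]
force: [1.1, -0.2, -0.5]
grip_width: 0.65
grip_force: 0.0
```

```bash
python3 -c "
from h import *;p=die();s=capture('scene')['pixels'];a=cv2.resize(p['pixels'],(512,384));cv2.imwrite('pics/w5.png',np.hstack([p['pixels'][:300,120:460],cv2.resize(s[170:270,240:370],(390,300),interpolation=cv2.INTER_CUBIC)]))"
```

```text
tcp [506.1 -54.7 216.1] tcp in fence [-151.3    6.7] t 11.6
wrist (601, -26) (95, 97) fence xy -52.4 16.9 yaw err -0.2
```

View pics/w5.png

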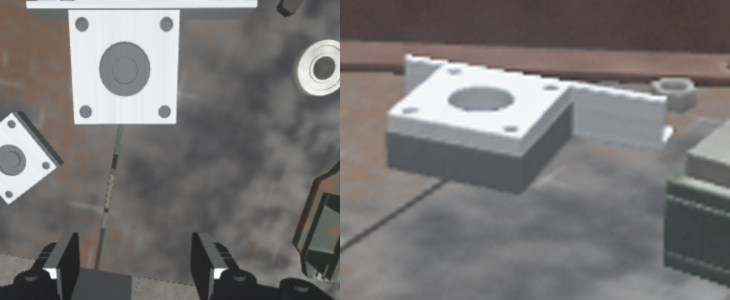

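The die sits against the fence with no visible gap, its sides inside the fence ends. To be sure it is flush, I'll press lightly with closed fingers near each end.

drive_tool:
  commands: "-0.033 0.172 -0.38 0 0 0 0; -0.033 0.172 -0.38 0 0 0 0; 0 0 -0.38 0 0 0 0; 0 0 -0.38 0 0 0 0; 0 0 -0.37 0 0 0 0; 0 0 0 0 0 0 0; 0 0 0 0 0 0 0; 0.098 0.019 0 0 0 0 0; 0.098 0.019 0 0 0 0 0; 0.098 0.019 0 0 0 0 0; 0.049 0.01 0 0 0 0 0; 0.02 0.004 0 0 0 0 0; 0.01 0.002 0 0 0 0 0; 0.01 0.002 0 0 0 0 0; 0.005 0.001 0 0 0 0 0; 0 0 0 0 0 0 0; 0 0 0 0 0 0 0"

```text
time_s: 13.22
eef_pos: [537.1, -12.8, 25.7]
ee_rot: [-0.0, 0.996, 0.093, -0.0]
force: [-3.5, -0.2, 2.4]
grip_width: 0.004
grip_force: 1.6
```

drive_tool:
  commands: "0.01 0.002 0 0 0 0 0; 0.005 0.001 0 0 0 0 0; 0 0 0 0 0 0 0; 0 0 0 0 0 0 0"

```text
time_s: 13.55
eef_pos: [537.1, -12.7, 25.6]
ee_rot: [-0.0, 0.996, 0.093, -0.003]
force: [-13.2, -3.8, 9.8]
grip_width: 0.001
grip_force: 6.9
```

drive_tool:
  commands: "-0.05 -0.01 0 0 0 0 0; -0.079 -0.015 0 0 0 0 0; 0.027 -0.142 0 0 0 0 0; 0.027 -0.142 0 0 0 0 0; 0.027 -0.142 0 0 0 0 0; 0.027 -0.142 0 0 0 0 0; 0 0 0 0 0 0 0; 0.098 0.019 0 0 0 0 0; 0.02 0.004 0 0 0 0 0; 0.01 0.002 0 0 0 0 0; 0.01 0.002 0 0 0 0 0; 0 0 0 0 0 0 0; 0 0 0 0 0 0 0"

```text
time_s: 14.63
eef_pos: [548.1, -70.3, 25.4]
ee_rot: [0.0, 0.996, 0.093, -0.004]
force: [-19.1, -11.5, 10.8]
grip_width: -0.005
grip_force: 10.0
```

Both ends stop at the same depth (TCP x = -113 in the fence frame), so the die is flush. I'll draw the hand clear.

drive_tool:
  commands: "-0.07 -0.014 0 0 0 0 0; -0.2 -0.038 0 0 0 0 0; -0.2 -0.038 0.1 0 0 0 0; 0 0 0.4 0 0 0 0; 0 0 0.4 0 0 0 0; 0 0 0.4 0 0 0 0; 0 0 0.4 0 0 0 0; 0 0 0.3 0 0 0 0; 0 0 0 0 0 0 0; 0 0 0 0 0 0 0; 0 0 0 0 0 0 0"

```text
time_s: 15.55
eef_pos: [503.3, -77.8, 224.6]
ee_rot: [-0.0, 0.996, 0.093, -0.001]
force: [0.6, 0.7, -1.0]
grip_width: -0.001
grip_force: 0.0
```

```bash
python3 -c "
from h import *;p=die();print(np.abs(sense()['dq']).max());print(finish_job())"
```

```text
tcp [503.3 -77.8 224.6] tcp in fence [-158.3  -15.5] t 15.6
wrist (602, -26) (96, 97) fence xy -52.2 16.9 yaw err -0.2
0.007796654584813635
the job is handed in; nothing more can be done
None
```

The larger die block lies flush against the fence, about 33 mm inside the nearer fence end; I drew the hand clear and handed the job in at about 15.6 s of the 64 s allowed (no verdict came back).

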